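# Pack the moulding samples and shut their box

## Task

The sample box cannot be shut, because two moulding samples are stacked in one compartment and stand above the fill line. Put the three dark wooden samples one to a compartment, each lying flat on the floor (the third sample is on the bench), set the lid on the box so that it is fully down on the rim all round, and then turn the wooden button at the box's side across the lid, square to the side, to hold it shut. Do not disturb the other things on the bench.

Things in the scene. Friction and masses are not known exactly. Their poses are not given: they have to be found in the camera images.
- box: open plywood box fixed to the bench, 320 mm (its x) by 136 (its y), rim 60 high; walls and floor 10 thick, inside 300 x 116, 50 deep. Two partitions (6 thick, 24 high above the floor) make three compartments in a row along x, each 96 (x) by 116 (y). Origin: centre of underside. A wooden block on its +y side, 44 (x) by 34 (y), 69 high, carries the turn button
- bay1 (a point): centre of the floor (10 mm above the bench) of the compartment at the box's -x end. Which compartment holds the two stacked samples varies; the empty ones have a fixed 2 mm cork liner on the floor
- bay2 (a point): centre of the floor of the middle compartment, as bay1
- bay3 (a point): centre of the floor of the compartment at the box's +x end, as bay1
- lid: loose plywood lid, about 0.4 kg, right way up on the bench: panel 310 mm (its x) by 126 (y), 8 thick; under it a plug 14 deep that enters the box (292 x 108, its lower 7 mm 284 x 100). Origin: centre of the plug's underside; panel top 22 mm above it. Seated, the panel lies on the rim, in line with the box either way round, origin 46 mm above the bench. Two stacked samples would keep it 12 mm up
- lid_grip (a point): centre of the top of the lid's wooden grip bar, which is 110 mm long (lid's x), 20 wide (y), 28 high, in the middle of the panel; 50 mm above the lid's origin
- sample_low: dark wooden moulding sample: a straight bar 36 mm wide (its x) by 100 long (its y) by 24 high, upright side faces, two flat rails along its top with a 14 mm wide, 8 mm deep groove between them; 70 g; origin at the centre of its underside. At the start it lies on the floor of one compartment, under sample_top, long side across the box
- sample_top: dark wooden moulding sample: a straight bar 36 mm wide (its x) by 100 long (its y) by 24 high, upright side faces, two flat rails along its top with a 14 mm wide, 8 mm deep groove between them; 70 g; origin at the centre of its underside. At the start it lies on top of sample_low, so it reaches 48 mm above the box's floor
- sample_loose: dark wooden moulding sample: a straight bar 36 mm wide (its x) by 100 long (its y) by 24 high, upright side faces, two flat rails along its top with a 14 mm wide, 8 mm deep groove between them; 70 g; origin at the centre of its underside. At the start it lies flat on the bench between the box and the lid
- turn_button (a joint): angle of the turn button about a vertical axis, rad: 0 (a stop) = closed, arm pointing to the box's -y, over the lid; grows anticlockwise seen from above; at 1.57 the arm points to the box's +x, clear of the lid. Starts at 1.5 to 2.2, stays where left, turns with about 1 N at the arm's end; a lid not fully down blocks it
- button_tip (a point): point on top of the turn button's arm, 46 mm from the pivot. The arm is a wooden bar 20 mm wide, 16 high, from 14 mm behind the pivot to 56 mm beyond it; underside 70.5 mm, top 86.5 mm above the bench, 2.5 mm clear of a seated lid
- button_pivot (a point): point on the turn button's pivot axis, level with the arm's top; 83 mm from the box's centre towards its +y
- frame_corner: bystander: L-shaped corner of brown picture frame lying flat, limbs 140 and 140 mm long, 30 wide, 20 high; origin at the outer corner, on the bench
- glue: bystander: white plastic glue bottle with an orange cap, 54 mm across, 150 high, upright; origin under its centre
- tape: bystander: upright-walled roll of paper tape lying flat, 90 mm across, 24 high; origin under its centre
- hammer: bystander: hammer lying on the bench; origin under its middle, handle towards its own -x
- brush: bystander: flat brush lying on the bench; origin under its middle, handle towards its own -x
- pin_jar: bystander: glass jar with a steel cap, 64 mm across, 70 high; origin under its centre
- screwdriver: bystander: screwdriver lying on the bench; origin under its middle, handle towards its own -x
Not all that is in view belongs to the job. What is shaped like the sample_loose but grey or red is not meant.

How it is judged:
By the outcome, as a careful person would: the job done as asked, in the order asked, and still so for the second after the job is handed in, with the robot touching nothing.
It also fails if it takes over 72 s, if anything falls off the work surface, if the arm or the gripper's body presses on something with over 40 N, if the wrist force passes 120 N, or if a joint passes its speed limit or range.

## Robot

A 7-joint arm with a two-finger parallel gripper is mounted at the origin on the work surface. World frame = base frame: x ahead of the robot, y to its left, z up, the work surface at z = 0. Lengths are in m, angles in rad, forces in N, time in s.
With the tool pointing down it reaches from about 0.4 to 0.875 m from the base axis. Payload 6.5 kg.
Tool frame: the origin (TCP) lies midway between the tips of the shut fingers; the grasp point (between the pads) lies 19 mm behind it; z points along the fingers, y is the line along which they close (so a half turn about z gives the same grasp; the last joint's range is limited). The gripper opens to 85 mm and grips with 20 to 120 N. Pads are 22 mm wide; open, the fingers measure 114 mm over their backs; the gripper's body (76 mm by 85 mm) begins 54 mm behind the grasp point. The pads swing forward as they close: fully open they stand 13 mm farther back than shut.
Start: joints at [-0.066, 0.536, -0.004, 1.538, 0.003, 1.067, -0.071], TCP at [0.65, -0, 0.2] pointing down, gripper open.
Joint ranges: [-2.7, 2.7], [-0.37, 2.16], [-1.27, 1.26], [0.24, 2.4], [-1.31, 4.45], [0.19, 1.91], [-2.76, 2.76]. Speed limits (rad/s): [2.39, 2.39, 3.14, 3.14, 3.14, 3.14, 3.14].

## Interface

Orientations are given as a rotation vector (axis times angle).
In Python, from station import arm gives the robot as it stands.
- The arm moves only by the tool step_arm, never from a script. Its argument "increments" is a list of rows, each a list of 6 numbers: the shift along the tool's x, y, z in cm, then the turn, a rotation vector about the tool's x, y, z in rad. A call has exactly 10 rows; each row shifts and turns the commanded pose from where the row before left it, along the tool's axes as they then stand; what a row does not reach is not made up. A row lasts 1/8 s, in which the tool goes at most 62.5 mm and 10.7 degrees, less where a joint would pass 70% of its speed; a pose out of reach is approached as far as the arm can. A call with a gripper value outside its range is refused whole. "jaw" is the finger opening in cm, from 0 to 8.54, set as the call begins (left out, the last holds). The fingers move at their own pace and stop on an object; "grip_force" is the grip in N (left out, the last holds). Time passes only in rows, so rows that do not move let the fingers close, or fill a call up. It gives the time, the measured TCP pose, the force, the opening and the grip force at its end, in the units of the state.
- arm.get_state(): the state, without advancing time (a new reading comes with each control period).
- arm.grab_frame(name): name is "scene" or "side" or "wrist"; returns (picture, depth): 420x560x3 uint8, blue, green, red; 420x560 float32, m along the optical axis (not along the pixel's ray), 0 where there is no reading.
- arm.calibration(name): a dict with "mtx" (3x3 intrinsics, pixels), "R" (3x3) and "t" (3): a world point X has camera coordinates R X + t. Camera axes: x right, y down, z forward; pixel columns grow to the right and rows downward; lengths in m; the calibration is good to about 2 mm. A picture is of the moment at which its call begins: read the wrist's pose just before it. calibration takes no time and is no camera call; for the wrist camera it gives the pose at the moment of the call.
- arm.finish_job(): hands the job in; it is judged then, once.
The state is a dict: "t": time; "joint_positions": joint angles; "joint_velocities": joint speeds; "joint_torque": joint torques, N m; "ee_pos": TCP position; "eef_rot": TCP orientation; "contact_force": force on the tool from outside, world axes, zero at the start; "torque": the same for the moment, N m; "gripper_width": finger opening in m; "gripper_force": force on a finger pad.
Only numpy, scipy, OpenCV 4.12 (cv2) and the standard library are available. Lean on these libraries where they do the work, as an engineer would, in place of code of your own. Each camera call takes 0.05 s, during which the arm holds its last target. There are 200 camera calls.

## Working session

There is one attempt and no reset: what is moved stays moved. The work goes in short steps, Python scripts to look and compute and a tool call to move; the robot and the scene stay as the last step left them, time stands still between calls to the robot, and variables do not carry over. Pictures are saved under pics/ and viewed, at most 10 in all, crops included, and the job is handed in when it is done.

Besides the shell and the picture viewer there is one more tool, called after ">>>" as name([rows], argument=value, ...), one row to a line, values as JSON. step_arm: Moves the arm, as the interface text tells. Its arguments: {"type":"object","properties":{"increments":{"type":"array","items":{"type":"array","items":{"type":"number"}}},"jaw":{"type":"number"},"grip_force":{"type":"number"}},"required":["increments"]}

```bash
mkdir -p pics; ls; cat > h.py <<'E'
import numpy as np, cv2
from station import arm
from scipy.spatial.transform import Rotation as Ro
def grab(n,f):
    c=arm.calibration(n); p,d=arm.grab_frame(n); cv2.imwrite(f'pics/{f}.png',p); np.savez(f'pics/{f}.npz',d=d,p=p,**{k:np.array(c[k]) for k in('mtx','R','t')}); return p,d
def pts(f):
    z=np.load(f'pics/{f}.npz'); d=z['d']; v,u=np.mgrid[:d.shape[0],:d.shape[1]]
    K=z['mtx']; c=np.stack([(u-K[0,2])/K[0,0]*d,(v-K[1,2])/K[1,1]*d,d],-1)
    return (c-z['t'].reshape(3))@z['R'].reshape(3,3)   # HxWx3 world
E
python3 - <<'E'
from h import *
s=arm.get_state(); print(s['ee_pos'],s['eef_rot'],s['t'],s['gripper_width'])
for n in('scene','side','wrist'):
    grab(n,n+'0'); c=arm.calibration(n); print(n, -np.array(c['R']).T@np.array(c['t']).ravel())
E
```

```text
pics
[ 6.49283467e-01 -2.19551107e-05  1.99362623e-01] [-2.22050468e+00 -2.22066192e+00  2.14101176e-03] 0.0 0.08515206522909621
scene [ 1.5887934  -0.42686137  0.86579378]
side [0.15824804 0.90006159 0.81786111]
wrist [0.64865518 0.07242681 0.37256522]
```

View pics/scene0.png

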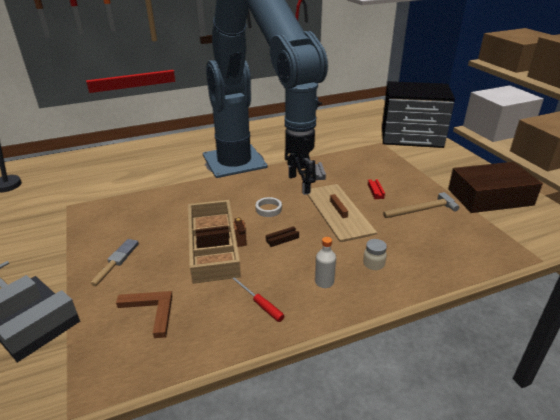

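The scene view shows the box at (213,240), its stack in the middle bay at (212,237), the button at (240,230), the dark loose sample at (283,237) and the lid at (340,210). The possible look-alikes are red at (376,189) and grey at (319,170). Next I'll build a top-down map.

```bash
python3 - <<'E'
from h import *
# ortho: x right->image up? use rows = x (0.35..0.95) , cols = y from +0.5 to -0.5 (left=+y), 1.25 mm... 
S=800
out=np.zeros((520,800,3),np.uint8); zb=np.full((520,800),-1.)
for f in('side0','scene0'):
    P=pts(f); z=np.load(f'pics/{f}.npz'); p=z['p'][...,:3]; d=z['d']
    P=cv2.resize(P.astype(np.float32),None,fx=3,fy=3,interpolation=cv2.INTER_NEAREST) if 0 else P
    m=(d>0)&(P[...,2]<0.16)&(P[...,2]>-.02)
    X=P[m];C=p[m]
    r=((0.95-X[:,0])*S).astype(int); c=((0.5-X[:,1])*S).astype(int)
    ok=(r>=1)&(r<519)&(c>=1)&(c<799); r,c,X,C=r[ok],c[ok],X[ok],C[ok]
    o=np.argsort(X[:,2]); r,c,X,C=r[o],c[o],X[o],C[o]
    for dr in(0,1,-1):
      for dc in(0,1,-1):
        q=X[:,2]>zb[r+dr,c+dc]+(0.002 if dr or dc else 0); zb[r[q]+dr,c[q]+dc]=X[q,2]; out[r[q]+dr,c[q]+dc]=C[q]
cv2.imwrite('pics/ortho.png',out)
E
```

```text
(no output)
```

View pics/ortho.png

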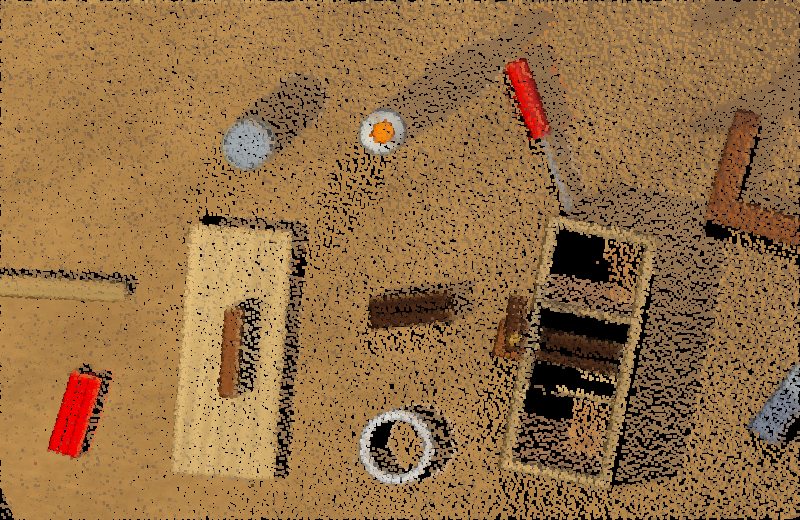

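View pics/side0.png

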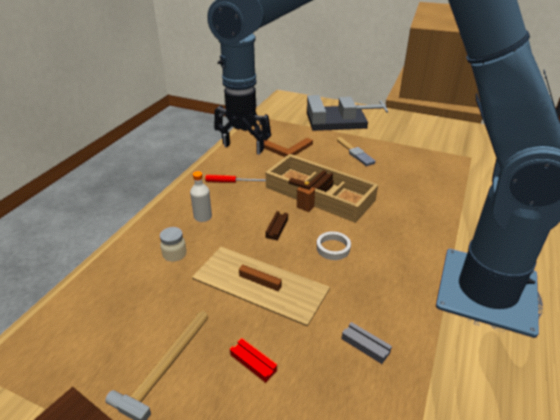

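The side view agrees: the stack is in the middle bay at (315,182), the dark loose sample is at (277,225), and the lid is at (262,283) with its grip bar at (260,277). The red look-alike is at (254,359) and the grey one at (366,343); neither is meant. Next I'll fit poses from depth.

```bash
cat >> h.py <<'E'
def rect(f,cx,cy,r,zlo,zhi,r2=None):
    P=pts(f).reshape(-1,3); m=(abs(P[:,0]-cx)<r)&(abs(P[:,1]-cy)<(r2 or r))&(P[:,2]>zlo)&(P[:,2]<zhi); Q=P[m]
    if len(Q)<10: return None
    c,s,a=cv2.minAreaRect((Q[:,:2]*1000).astype(np.float32))
    if s[0]<s[1]: s=s[::-1]; a+=90   # angle of long side from world x
    a=(a+90)%180-90
    return np.round(c,1),np.round(s,1),round(a,1),len(Q),round(float(np.median(Q[:,2]))*1000,1)
E
python3 - <<'E'
from h import *
for f in('scene0','side0'):
    print(f)
    print('rim',rect(f,.51,-.23,.19,.056,.064,.11))
    print('lid',rect(f,.512,.207,.2,.018,.027,.1))
    print('bar',rect(f,.512,.211,.09,.044,.056,.04))
    print('loose',rect(f,.565,-.014,.05,.018,.03,.09))
    print('top',rect(f,.51,-.225,.06,.052,.0585,.05))
    print('btn',rect(f,.54,-.14,.07,.080,.095,.06))
E
```

```text
scene0
rim (array([ 511. , -207.9]), array([329.1, 169.8]), -11.2, 826, 59.0)
lid (array([507.9, 209.8]), array([317.6, 129.7]), -4.6, 1765, 22.1)
bar (array([509.4, 209.3]), array([110.3,  21.7]), -4.2, 124, 49.4)
loose (array([562. , -14.9]), array([102.5,  41.5]), -84.5, 225, 23.0)
top (array([ 508.7, -222.8]), array([99.3, 43.1]), 77.8, 194, 56.3)
btn (array([ 546.3, -145.7]), array([68.8, 21.5]), -4.0, 98, 85.7)
side0
rim (array([ 513.3, -208.8]), array([323.9, 176.7]), -12.4, 885, 60.1)
lid (array([510.3, 210.5]), array([312.8, 131.8]), -4.5, 4551, 22.6)
bar (array([509. , 211.4]), array([111. ,  22.6]), -2.3, 340, 49.9)
loose (array([563.7, -12.9]), array([104.7,  37.8]), -84.3, 264, 24.0)
top (array([ 504. , -237.2]), array([111.6,  60.6]), 62.4, 115, 56.1)
btn (array([ 546.7, -143.6]), array([69.6, 23.1]), -5.9, 128, 86.0)
```

>>> step_arm([
  [-0.5, -3, 1, 0, 0, 0],
  [-0.5, -3, 2, 0, 0, 0],
  [-0.4, -2.6, 2, 0, 0, 0],
  [0, 0, 0, 0, 0, -0.098],
  [0, 0, 3, 0, 0, 0],
  [0, 0, 4, 0, 0, 0],
  [0, 0, 3, 0, 0, 0],
  [0, 0, 0, 0, 0, 0],
  [0, 0, 0, 0, 0, 0],
  [0, 0, 0, 0, 0, 0],
], jaw=7)

```text
t: 1.4
ee_pos: [0.5652, -0.014, 0.0518]
eef_rot: [2.109, 2.326, 0.003]
contact_force: [0.2, 0.7, -0.8]
gripper_width: 0.0698
gripper_force: 0.0
```

```bash
python3 - <<'E'
from h import *
s=arm.get_state(); print(s['ee_pos'],Ro.from_rotvec(s['eef_rot']).as_matrix().round(3).tolist(),s['t'],s['gripper_width'])
p,d=grab('wrist','w1')
for zz in((.018,.03),): print(rect('w1',.563,-.014,.04,*zz,.07))
E
```

```text
[ 0.56523681 -0.01397475  0.05178652] [[-0.098, 0.995, 0.003], [0.995, 0.098, 0.0], [-0.0, 0.003, -1.0]] 1.4 0.06976738770444062
(array([561.9, -14.1]), array([100.7,  36.1]), -84.6, 4698, 23.3)
```

View pics/w1.png

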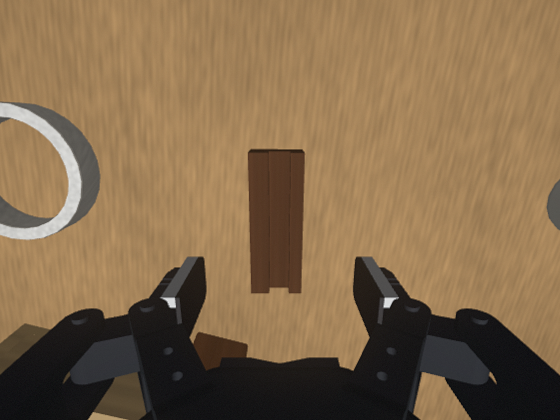

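The wrist view shows the dark sample at (275,220), measuring 100.7 x 36.1 mm. This is the right one. Going down to grip it.

>>> step_arm([
  [0, -0.33, 0, 0, 0, 0],
  [0, 0, 2, 0, 0, 0],
  [0, 0, 2, 0, 0, 0],
  [0, 0, 0.75, 0, 0, 0],
  [0, 0, 0, 0, 0, 0],
  [0, 0, 0, 0, 0, 0],
  [0, 0, 0, 0, 0, 0],
  [0, 0, 0, 0, 0, 0],
  [0, 0, 0, 0, 0, 0],
  [0, 0, 0, 0, 0, 0],
])

```text
t: 2.7
ee_pos: [0.5607, -0.0143, 0.0029]
eef_rot: [2.11, 2.328, 0.0]
contact_force: [0.4, 0.9, -0.6]
gripper_width: 0.0702
gripper_force: 0.0
```

>>> step_arm([
  [0, 0, 0, 0, 0, 0],
  [0, 0, 0, 0, 0, 0],
  [0, 0, 0, 0, 0, 0],
  [0, 0, 0, 0, 0, 0],
  [0, 0, 0, 0, 0, 0],
  [0, 0, -3, 0, 0, 0],
  [0, 0, -5, 0, 0, 0],
  [0, 0, -6, 0, 0, 0],
  [0, 0, 0, 0, 0, 0],
  [0, 0, 0, 0, 0, 0],
], jaw=2.5, grip_force=40)

```text
t: 3.95
ee_pos: [0.5603, -0.0143, 0.1427]
eef_rot: [-2.11, -2.328, 0.0]
contact_force: [-0.6, -0.6, -0.3]
gripper_width: 0.0248
gripper_force: 0.0
```

```bash
python3 - <<'E'
from h import *
p,d=grab('wrist','w2')
print(rect('w2',.563,-.014,.06,.012,.03,.09))
E
```

```text
(array([561.9, -13.8]), array([100.,  36.]), -84.6, 3885, 22.7)
```

View pics/w2.png

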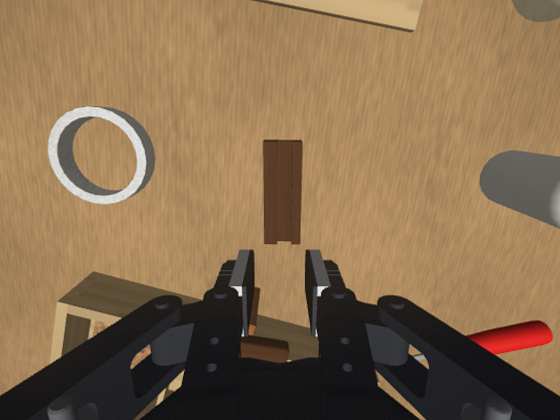

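The sample is at (283,190), undisturbed, so I must have lifted before the fingers closed. Before repeating, I'll check where the TCP projects in the image.

```bash
python3 - <<'E'
from h import *
z=np.load('pics/w2.npz')
for X in([.5603,-.0143,.1427],[.5603,-.0143,.012]):
    c=z['R']@np.array(X)+z['t'].ravel(); q=z['mtx']@c; print(q[:2]/q[2])
E
```

```text
[281.1895061  243.97252427]
[280.56451069 192.24637015]
```

>>> step_arm([
  [0, 0, 4, 0, 0, 0],
  [0, 0, 5, 0, 0, 0],
  [0, 0, 3, 0, 0, 0],
  [0, 0.12, 1.95, 0, 0, 0],
  [0, 0, 0, 0, 0, 0],
  [0, 0, 0, 0, 0, 0],
  [0, 0, 0, 0, 0, 0],
  [0, 0, 0, 0, 0, 0],
  [0, 0, 0, 0, 0, 0],
  [0, 0, 0, 0, 0, 0],
], jaw=6)

```text
t: 5.25
ee_pos: [0.562, -0.0142, 0.0034]
eef_rot: [2.11, 2.327, 0.0]
contact_force: [-0.7, 0.2, 0.2]
gripper_width: 0.06
gripper_force: 0.0
```

>>> step_arm([
  [0, 0, 0, 0, 0, 0],
  [0, 0, 0, 0, 0, 0],
  [0, 0, 0, 0, 0, 0],
  [0, 0, 0, 0, 0, 0],
  [0, 0, 0, 0, 0, 0],
  [0, 0, 0, 0, 0, 0],
  [0, 0, 0, 0, 0, 0],
  [0, 0, 0, 0, 0, 0],
  [0, 0, 0, 0, 0, 0],
  [0, 0, 0, 0, 0, 0],
], jaw=2.5)

```text
t: 6.5
ee_pos: [0.5619, -0.0142, 0.0033]
eef_rot: [-2.11, -2.328, 0.0]
contact_force: [0.3, 0.0, 0.5]
gripper_width: 0.0252
gripper_force: 0.0
```

```bash
python3 - <<'E'
from h import *
p,d=grab('wrist','w3')
print(rect('w3',.563,-.014,.06,.008,.03,.09), arm.get_state()['gripper_width'])
q,_=grab('side','s3'); 
cv2.imwrite('pics/v3.png',np.vstack([cv2.resize(p[120:380,130:430],(600,300)),cv2.resize(q[140:270,200:460],(600,300))]))
E
```

```text
(array([561.9, -14.3]), array([101. ,  36.3]), -84.7, 11015, 22.6) 0.02470907494511505
```

View pics/v3.png

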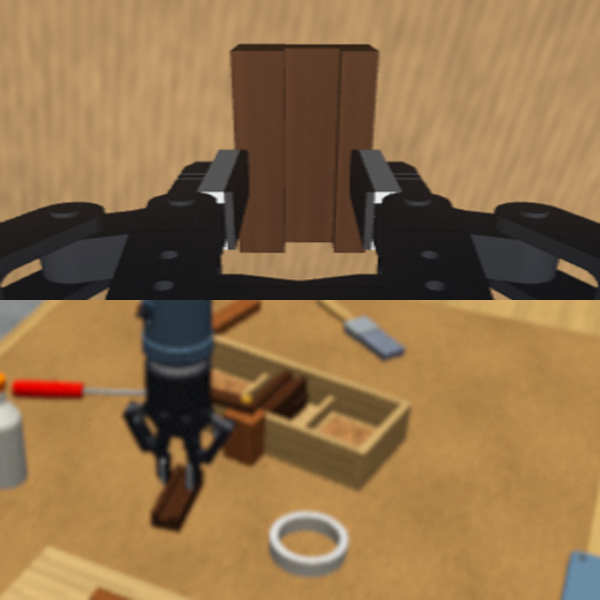

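The pads appear to sit over the sample's rails rather than beside it. I'll measure their true height from depth.

```bash
python3 - <<'E'
from h import *
P=pts('w2'); s=arm.get_state(); print(s['ee_pos'],s['gripper_width'])
for (u,v) in [(247,255),(249,270),(240,290),(246,320),(240,330),(313,255),(311,270),(318,290),(316,320)]: print((u,v),P[v,u].round(4))
P=pts('w3')
for (u,v) in [(250,252),(247,270),(242,285),(245,300),(238,325),(310,260),(320,285),(316,300)]: print((u,v),P[v,u].round(4))
E
```

```text
[ 0.56190941 -0.01421293  0.00331211] 0.024893972136587905
(247, 255) [ 0.5435 -0.004   0.1839]
(249, 270) [ 0.5457 -0.0045  0.197 ]
(240, 290) [ 0.5436 -0.0065  0.2096]
(246, 320) [ 0.5468 -0.0187  0.2106]
(240, 330) [ 0.5454 -0.0167  0.2193]
(313, 255) [ 0.5733 -0.0013  0.1834]
(311, 270) [ 0.571  -0.0014  0.1983]
(318, 290) [ 0.5728 -0.0035  0.2099]
(316, 320) [ 0.5737 -0.0163  0.2103]
(250, 252) [ 0.5461 -0.0041  0.0406]
(247, 270) [ 0.5465 -0.0036  0.0592]
(242, 285) [ 0.5458 -0.0041  0.0704]
(245, 300) [ 0.5473 -0.0103  0.0706]
(238, 325) [0.5477 0.0006 0.1001]
(310, 260) [ 0.5731 -0.0016  0.0488]
(320, 285) [ 0.575  -0.0017  0.0696]
(316, 300) [ 0.5738 -0.0067  0.0722]
```

```bash
python3 - <<'E'
from h import *
for f,lo in(('w1',.03),('w2',.03),('w3',.028)):
    P=pts(f).reshape(-1,3); m=(abs(P[:,0]-.562)<.06)&(abs(P[:,1]+.014)<.03)&(P[:,2]>lo)
    print(f,np.percentile(P[m][:,2],[0,.5,1,2,5,10]).round(4), m.sum())
E
```

```text
w1 [0.0888 0.0942 0.0969 0.1011 0.1118 0.1267] 43988
w2 [0.1727 0.1815 0.1853 0.1918 0.2091 0.2219] 50167
w3 [0.033  0.0421 0.0458 0.0525 0.07   0.0827] 50540
```

The depth points show the real fingertips about 30 mm behind the reported TCP, so the pads closed above the sample. I'll allow for this, opening and going down with a force check.

>>> step_arm([
  [0, 0, 0, 0, 0, 0],
  [0, 0, 0, 0, 0, 0],
  [0, 0, 0, 0, 0, 0],
  [0, 0, 0, 0, 0, 0],
  [0, 0, 0, 0, 0, 0],
  [0, 0, 1, 0, 0, 0],
  [0, 0, 0.8, 0, 0, 0],
  [0, 0, 0.7, 0, 0, 0],
  [0, 0, 0, 0, 0, 0],
  [0, 0, 0, 0, 0, 0],
], jaw=6)

```text
t: 7.85
ee_pos: [0.562, -0.0142, -0.0217]
eef_rot: [2.11, 2.327, 0.0]
contact_force: [-0.9, -0.8, -0.7]
gripper_width: 0.0602
gripper_force: 0.0
```

>>> step_arm([
  [0, 0, 0, 0, 0, 0],
  [0, 0, 0, 0, 0, 0],
  [0, 0, 0, 0, 0, 0],
  [0, 0, 0, 0, 0, 0],
  [0, 0, 0, 0, 0, 0],
  [0, 0, 0, 0, 0, 0],
  [0, 0, 0, 0, 0, 0],
  [0, 0, 0, 0, 0, 0],
  [0, 0, 0, 0, 0, 0],
  [0, 0, 0, 0, 0, 0],
], jaw=2.5)

```text
t: 9.1
ee_pos: [0.5624, -0.0142, -0.0212]
eef_rot: [2.11, 2.327, 0.001]
contact_force: [0.4, 0.2, 6.3]
gripper_width: 0.0352
gripper_force: 41.1
```

Gripped at 35.2 mm with 41 N. I'll lift, and meanwhile fit the box pose with the known rim geometry.

>>> step_arm([
  [0, 0, -1, 0, 0, 0],
  [0, 0, -4, 0, 0, 0],
  [0, 0, -5, 0, 0, 0],
  [0, 0, -5, 0, 0, 0],
  [-3, -1, 0, 0, 0, 0],
  [-4, -1, 0, 0, 0, 0],
  [-3, -1, 0, 0, 0, 0],
  [0, 0, 0, 0, 0, 0.15],
  [0, 0, 0, 0, 0, 0.15],
  [0, 0, 0, 0, 0, 0],
])

```text
t: 10.35
ee_pos: [0.5415, -0.1166, 0.1284]
eef_rot: [-2.433, -1.988, 0.001]
contact_force: [-0.9, -0.5, -0.9]
gripper_width: 0.035
gripper_force: 40.4
```

```bash
cat >> h.py <<'E'
from scipy.optimize import least_squares
def loc(X,p): # world mm -> box local
    c,s=np.cos(p[2]),np.sin(p[2]); d=X-p[:2]; return np.stack([d[:,0]*c+d[:,1]*s,-d[:,0]*s+d[:,1]*c],-1)
def boxfit(fs,p0=(511,-226,-.2),zr=(.0575,.0635)):
    X=np.vstack([pts(f).reshape(-1,3) for f in fs]); X=X[(X[:,2]>zr[0])&(X[:,2]<zr[1])]*1000
    X=X[:,:2]; p=np.array(p0,float)
    for tol in(25,12,7):
        L=loc(X,p); o=np.maximum(abs(L[:,0])-160,abs(L[:,1])-68)
        m=(o<tol)&(o>-10-tol)&~((abs(L[:,0])<60)&(L[:,1]>40)); m&=~((abs(L[:,0])<52)&(abs(L[:,1])<56))
        def r(q):
            L=loc(X[m],q); o=np.maximum(abs(L[:,0])-160,abs(L[:,1])-68); return o+5
        p=least_squares(r,p,loss='soft_l1',f_scale=3).x
    return p,m.sum(),np.sqrt(np.mean(r(p)**2))
E
python3 - <<'E'
from h import *
s=arm.get_state(); print(s['ee_pos'],Ro.from_rotvec(s['eef_rot']).as_matrix().round(3)[:2].tolist(),s['t'],s['gripper_width'],s['gripper_force'])
p,d=grab('wrist','w4')
for fs in(['scene0'],['side0'],['w4'],['scene0','side0','w4']): print(fs,boxfit(fs))
E
```

```text
[ 0.54152284 -0.11660052  0.12844672] [[0.199, 0.98, -0.0], [0.98, -0.199, -0.0]] 10.35 0.03499135458664995 40.413216054439545
['scene0'] (array([ 5.09155269e+02, -2.24937573e+02, -1.93499519e-01]), np.int64(503), np.float64(3.4291594257840257))
['side0'] (array([ 5.09294473e+02, -2.23227882e+02, -1.94316182e-01]), np.int64(555), np.float64(3.9974045659408124))
['w4'] (array([ 5.07809469e+02, -2.23055308e+02, -1.98133868e-01]), np.int64(4426), np.float64(3.143451266288784))
['scene0', 'side0', 'w4'] (array([ 5.08066342e+02, -2.23229395e+02, -1.97579279e-01]), np.int64(5489), np.float64(3.3017625444910936))
```

>>> step_arm([
  [-3, 2, 0, 0, 0, 0],
  [-4, 3, 0, 0, 0, 0],
  [-3.1, 3.1, 0, 0, 0, 0],
  [-1, 1, 0, 0, 0, 0],
  [0, 0, 0, 0, 0, 0],
  [0, 0, 3, 0, 0, 0],
  [0, 0, 3, 0, 0, 0],
  [0, 0, 3, 0, 0, 0],
  [0, 0, 0, 0, 0, 0],
  [0, 0, 0, 0, 0, 0],
])

```text
t: 11.65
ee_pos: [0.6094, -0.2428, 0.0396]
eef_rot: [2.432, 1.988, 0.002]
contact_force: [0.3, 0.2, 0.5]
gripper_width: 0.035
gripper_force: 40.3
```

```bash
cat >> h.py <<'E'
B=np.array([508.5,-223.5,-.196])
def st():
    s=arm.get_state(); M=Ro.from_rotvec(s['eef_rot']).as_matrix(); e=np.array(s['ee_pos'])*1000
    print('t',s['t'],'ee',e.round(1),'yaw_y',round(float(np.arctan2(M[1,1],M[0,1])),4),'tilt',M[:2,2].round(4),'w',round(s['gripper_width']*1000,1),'gf',round(s['gripper_force'],1),'F',np.round(s['contact_force'],1))
    print(' local',loc(e[None,:2],B)[0].round(1)); return e,M
def go(x,y,z):
    e,M=st(); print(' -> tool cm',(M.T@(np.array([x,y,z])-e)/10).round(2))
def bay(lx,ly=0):
    c,s=np.cos(B[2]),np.sin(B[2]); return B[0]+lx*c-ly*s,B[1]+lx*s+ly*c
E
python3 - <<'E'
from h import *
grab('wrist','w5'); go(*bay(102),-8)
print(boxfit(['w5']))
E
```

```text
t 11.7 ee [ 609.8 -243.3   40. ] yaw_y -0.2009 tilt [ 0.0022 -0.0004] w 35.1 gf 40.3 F [ 0.7 -0.3 -1. ]
 local [103.2   0.3]
 -> tool cm [-0.04 -0.13  4.8 ]
(array([ 5.07709841e+02, -2.22836572e+02, -2.01574446e-01]), np.int64(8901), np.float64(3.003553177445806))
```

View pics/w5.png

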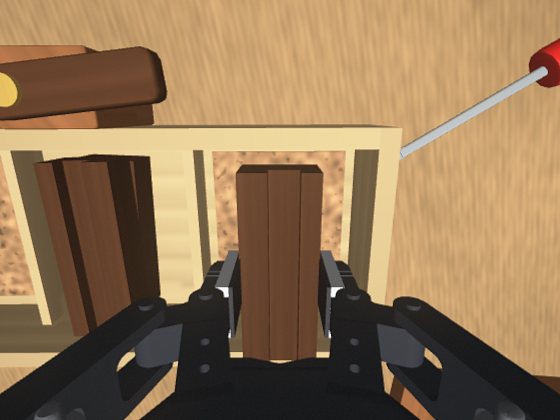

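The sample hangs over bay 3 at (280,260) with room on every side. The stack at (95,245) has its lower sample showing at its right edge. Lowering.

>>> step_arm([
  [0, -0.1, 1.5, 0, 0, 0],
  [0, 0, 1.5, 0, 0, 0],
  [0, 0, 1.2, 0, 0, 0],
  [0, 0, 0.6, 0, 0, 0],
  [0, 0, 0, 0, 0, 0],
  [0, 0, 0, 0, 0, 0],
  [0, 0, 0, 0, 0, 0],
  [0, 0, 0, 0, 0, 0],
  [0, 0, 0, 0, 0, 0],
  [0, 0, 0, 0, 0, 0],
])

```text
t: 12.95
ee_pos: [0.6071, -0.2433, -0.0092]
eef_rot: [-2.433, -1.985, 0.001]
contact_force: [-4.6, 1.0, 8.5]
gripper_width: 0.0348
gripper_force: 41.5
```

>>> step_arm([
  [0, 0, 0, 0, 0, 0],
  [0, 0, 0, 0, 0, 0],
  [0, 0, 0, 0, 0, 0],
  [0, 0, 0, 0, 0, 0],
  [0, 0, 0, 0, 0, 0],
  [0, 0, -2, 0, 0, 0],
  [0, 0, -4, 0, 0, 0],
  [0, 0, -5, 0, 0, 0],
  [0, 0, -2, 0, 0, 0],
  [0, 0, 0, 0, 0, 0],
], jaw=5)

```text
t: 14.2
ee_pos: [0.609, -0.244, 0.1226]
eef_rot: [2.432, 1.984, 0.003]
contact_force: [0.0, 0.3, -0.3]
gripper_width: 0.0499
gripper_force: 0.0
```

```bash
python3 - <<'E'
from h import *
grab('wrist','w6'); grab('scene','sc6')
for f in('w6','sc6'):
  x,y=bay(102); print('bay3',rect(f,x/1e3,y/1e3,.04,.030,.040,.056))
  print('top',rect(f,.508,-.223,.05,.0535,.0585,.052))
  print(boxfit([f]))
st()
E
```

```text
bay3 (array([ 608.5, -243.3]), array([111.9,  79.9]), -90.0, 3143, 35.3)
top (array([ 508.1, -222.7]), array([131.3,  55.2]), 68.6, 3849, 57.3)
(array([ 5.07681402e+02, -2.23217378e+02, -1.98833309e-01]), np.int64(7658), np.float64(3.0316219136205667))
bay3 (array([ 604.4, -242.5]), array([111.1,  67. ]), -87.1, 263, 35.2)
top (array([ 512.7, -219.4]), array([108.4,  50. ]), 74.9, 142, 56.5)
(array([ 5.09176805e+02, -2.24722825e+02, -1.97623322e-01]), np.int64(482), np.float64(3.3027259328326317))
t 14.3 ee [ 606.9 -243.1  119.4] yaw_y -0.2019 tilt [-0.0016  0.0006] w 50.0 gf 0.0 F [-0.   0.5 -0.6]
 local [100.3  -0. ]
```

```bash
cat >> h.py <<'E'
def lrect(f,lx,hx,hy,zlo,zhi,ly=0):
    z=np.load(f'pics/{f}.npz'); P=pts(f).reshape(-1,3); C=z['p'][...,:3].reshape(-1,3).astype(int)
    L=loc(P[:,:2]*1000,B); m=(abs(L[:,0]-lx)<hx)&(abs(L[:,1]-ly)<hy)&(P[:,2]>zlo)&(P[:,2]<zhi)&(C[:,1]<85)&(C[:,2]<130)
    Q=L[m]; c,s,a=cv2.minAreaRect(Q.astype(np.float32))
    if s[0]<s[1]: s=s[::-1]; a+=90
    return np.round(c,1),np.round(s,1),round(a%180,1),len(Q),(np.percentile(P[m][:,2],[5,50,95])*1000).round(1)
E
python3 - <<'E'
from h import *
for f in('w6','sc6'):
  print(f,'bay3',lrect(f,102,45,55,.031,.040)); print('top',lrect(f,0,45,60,.0535,.0605)); 
print(lrect('w4',0,45,60,.053,.0605))
E
```

```text
w6 bay3 (array([99.4, -0.5]), array([100.2,  35.9]), 89.6, 2878, array([34.2, 35.3, 36.4]))
top (array([-11.2,  -4. ]), array([110.9,  67.6]), 90.9, 4119, array([55. , 57.3, 58.4]))
sc6 bay3 (array([99.7, -0.5]), array([97. , 42.5]), 89.7, 241, array([32.1, 35.4, 37.8]))
top (array([1. , 3.8]), array([105.7,  42. ]), 91.0, 179, array([53.9, 57.1, 59.7]))
(array([ 11.6, -36.6]), array([12.1,  2.8]), 8.8, 33, array([56.6, 57.3, 58. ]))
```

>>> step_arm([
  [0, -4, 0, 0, 0, 0],
  [0, -4, 0, 0, 0, 0],
  [0, -2, 0, 0, 0, 0],
  [0, 0, 0, 0, 0, 0],
  [0, 0, 0, 0, 0, 0],
  [0, 0, 0, 0, 0, 0],
  [0, 0, 0, 0, 0, 0],
  [0, 0, 0, 0, 0, 0],
  [0, 0, 0, 0, 0, 0],
  [0, 0, 0, 0, 0, 0],
], jaw=6)

```text
t: 15.55
ee_pos: [0.5098, -0.2234, 0.1203]
eef_rot: [2.434, 1.986, 0.0]
contact_force: [0.8, -0.7, 0.2]
gripper_width: 0.0603
gripper_force: 0.0
```

```bash
python3 - <<'E'
from h import *
p,d=grab('wrist','w7'); st(); print('top',lrect('w7',0,35,60,.0535,.0605)); print('low',lrect('w7',0,45,60,.028,.0345)); print(boxfit(['w7'])) 
cv2.imwrite('pics/v7.png',p)
E
```

```text
t 15.6 ee [ 509.8 -223.4  120.3] yaw_y -0.202 tilt [ 0.0001 -0.0001] w 59.9 gf 0.0 F [0.2 0.9 0.9]
 local [1.3 0.3]
top (array([ 0.2, -3.6]), array([110.7,  69.4]), 89.8, 3552, array([56.2, 57.3, 58.4]))
low (array([-22. , -53.9]), array([41.1, 38.4]), 128.4, 66, array([30. , 32.7, 34.2]))
(array([ 5.07754012e+02, -2.23353169e+02, -1.97437211e-01]), np.int64(11575), np.float64(3.1009304427571744))
```

View pics/v7.png

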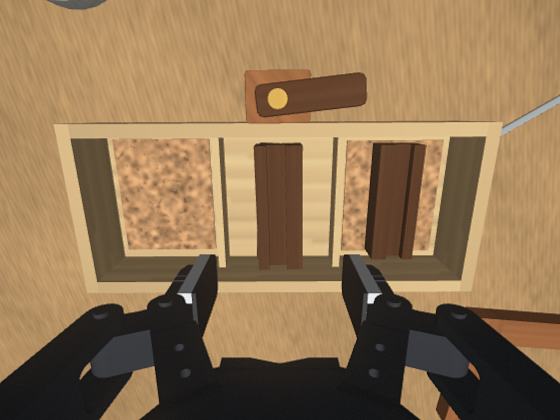

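The sample rests in bay 3 at (397,200). The stack is at (279,205), between the partitions at (222,205) and (333,205), and bay 1 at (165,195) is empty. I'll take the top sample's pose from that pixel window.

```bash
cat >> h.py <<'E'
def wrect(f,u0,u1,v0,v1,zlo,zhi):
    P=pts(f)[v0:v1,u0:u1].reshape(-1,3); m=(P[:,2]>zlo)&(P[:,2]<zhi); L=loc(P[m][:,:2]*1000,B)
    c,s,a=cv2.minAreaRect(L.astype(np.float32))
    if s[0]<s[1]: s=s[::-1]; a+=90
    return np.round(c,1),np.round(s,1),round(a%180,1),len(L),(np.percentile(P[m][:,2],[2,50,98])*1000).round(1)
E
python3 - <<'E'
from h import *
print(wrect('w7',250,306,141,272,.0535,.06)); print(wrect('w7',250,306,141,272,.03,.06))
E
```

```text
(array([-0.3,  1.4]), array([100.4,  35.9]), 90.7, 3565, array([55.9, 57.3, 58.6]))
(array([-2.2, -3.7]), array([111.1,  50.2]), 90.0, 6090, array([36.1, 56.6, 58.5]))
```

>>> step_arm([
  [0.1, -0.16, 0, 0, 0, -0.018],
  [0, 0, 3, 0, 0, 0],
  [0, 0, 4, 0, 0, 0],
  [0, 0, 2.2, 0, 0, 0],
  [0, 0, 1, 0, 0, 0],
  [0, 0, 0, 0, 0, 0],
  [0, 0, 0, 0, 0, 0],
  [0, 0, 0, 0, 0, 0],
  [0, 0, 0, 0, 0, 0],
  [0, 0, 0, 0, 0, 0],
])

```text
t: 16.85
ee_pos: [0.5086, -0.2222, 0.0186]
eef_rot: [2.416, 2.008, 0.0]
contact_force: [0.5, 0.1, -0.5]
gripper_width: 0.0599
gripper_force: 0.0
```

>>> step_arm([
  [0, 0, 0, 0, 0, 0],
  [0, 0, 0, 0, 0, 0],
  [0, 0, 0, 0, 0, 0],
  [0, 0, 0, 0, 0, 0],
  [0, 0, 0, 0, 0, 0],
  [0, 0, 0, 0, 0, 0],
  [0, 0, 0, 0, 0, 0],
  [0, 0, 0, 0, 0, 0],
  [0, 0, 0, 0, 0, 0],
  [0, 0, 0, 0, 0, 0],
], jaw=2.5)

```text
t: 18.1
ee_pos: [0.5087, -0.2222, 0.0186]
eef_rot: [2.416, 2.008, 0.0]
contact_force: [0.0, -0.3, 5.5]
gripper_width: 0.0345
gripper_force: 40.4
```

>>> step_arm([
  [0, 0, -2, 0, 0, 0],
  [0, 0, -3, 0, 0, 0],
  [0, 0, -3, 0, 0, 0],
  [0, -3, 0, 0, 0, 0],
  [0, -4, 0, 0, 0, 0],
  [0, -3.2, 0, 0, 0, 0.014],
  [0, 0, 0, 0, 0, 0],
  [0, 0, 2, 0, 0, 0],
  [0, 0, 2, 0, 0, 0],
  [0, 0, 0, 0, 0, 0],
])

```text
t: 19.35
ee_pos: [0.4077, -0.203, 0.0572]
eef_rot: [-2.428, -1.99, 0.002]
contact_force: [-0.5, 0.9, -0.5]
gripper_width: 0.0344
gripper_force: 40.3
```

```bash
python3 - <<'E'
from h import *
p,d=grab('wrist','w8'); go(*bay(-102),-3)
print(boxfit(['w8']), rect('w8',.408,-.205,.045,.06,.10,.06))
E
```

```text
t 19.4 ee [ 408.3 -203.4   58. ] yaw_y -0.1976 tilt [-0.0009  0.0003] w 34.8 gf 40.3 F [-0.2  0.8 -0.9]
 local [-102.2    0.3]
 -> tool cm [-0.03  0.02  6.1 ]
(array([ 5.07772668e+02, -2.23188004e+02, -1.95410472e-01]), np.int64(8055), np.float64(3.031593932229816)) (array([ 408.2, -205. ]), array([119.8,  89.9]), -89.8, 15438, 95.4)
```

>>> step_arm([
  [0, 0, 2, 0, 0, 0],
  [0, 0, 2, 0, 0, 0],
  [0, 0, 1.4, 0, 0, 0],
  [0, 0, 0.4, 0, 0, 0],
  [0, 0, 0.3, 0, 0, 0],
  [0, 0, 0, 0, 0, 0],
  [0, 0, 0, 0, 0, 0],
  [0, 0, 0, 0, 0, 0],
  [0, 0, 0, 0, 0, 0],
  [0, 0, 0, 0, 0, 0],
])

```text
t: 20.65
ee_pos: [0.4082, -0.2035, -0.0026]
eef_rot: [2.43, 1.991, 0.0]
contact_force: [-0.1, 0.1, -1.3]
gripper_width: 0.0343
gripper_force: 40.3
```

>>> step_arm([
  [0, 0, 0.1, 0, 0, 0],
  [0, 0, 0.1, 0, 0, 0],
  [0, 0, 0.1, 0, 0, 0],
  [0, 0, 0, 0, 0, 0],
  [0, 0, 0, 0, 0, 0],
  [0, 0, 0, 0, 0, 0],
  [0, 0, 0, 0, 0, 0],
  [0, 0, 0, 0, 0, 0],
  [0, 0, 0, 0, 0, 0],
  [0, 0, 0, 0, 0, 0],
])

```text
t: 21.9
ee_pos: [0.4083, -0.2035, -0.0036]
eef_rot: [2.43, 1.991, 0.001]
contact_force: [-6.6, 3.0, 36.4]
gripper_width: 0.0346
gripper_force: 44.3
```

>>> step_arm([
  [0, 0, 0, 0, 0, 0],
  [0, 0, 0, 0, 0, 0],
  [0, 0, 0, 0, 0, 0],
  [0, 0, 0, 0, 0, 0],
  [0, 0, 0, 0, 0, 0],
  [0, 0, -2, 0, 0, 0],
  [0, 0, -4, 0, 0, 0],
  [0, 0, -5, 0, 0, 0],
  [0, 0, -5, 0, 0, 0],
  [0, 0, 0, 0, 0, 0],
], jaw=5)

```text
t: 23.15
ee_pos: [0.4108, -0.2046, 0.1577]
eef_rot: [2.425, 1.987, 0.006]
contact_force: [-0.2, -0.2, 0.0]
gripper_width: 0.0501
gripper_force: 0.0
```

```bash
python3 - <<'E'
from h import *
p,d=grab('wrist','w9'); st(); grab('scene','sc9')
print('bay1',lrect('w9',-102,42,52,.031,.040)); print('low',lrect('w9',0,42,52,.028,.039))
for l in(-102,0,102): print(l,lrect('sc9',l,42,52,.028,.040))
go(509.2,211,130)
E
```

```text
t 23.2 ee [ 409.2 -203.8  155.7] yaw_y -0.1979 tilt [ 0.0034 -0.0012] w 50.0 gf 0.0 F [ 0.7  0.3 -0.6]
 local [-101.2   -0. ]
bay1 (array([-103.7,    0.2]), array([99.8, 35.5]), 89.8, 2303, array([34.1, 35.3, 36.4]))
low (array([-1.1, -0.4]), array([100.3,  36.4]), 87.6, 2549, array([29.9, 33.1, 34.3]))
-102 (array([-1.115e+02, -1.000e-01]), array([96.7, 62.6]), 89.1, 236, array([28.8, 34.1, 37.9]))
0 (array([-8.9, -1.4]), array([97.8, 62.5]), 93.4, 231, array([28.8, 32.8, 36.1]))
102 (array([99.9, -0.2]), array([97.8, 41.8]), 89.2, 283, array([28.9, 34.9, 38.3]))
t 23.25 ee [ 408.  -203.4  154.3] yaw_y -0.1979 tilt [ 0.0004 -0.0001] w 50.3 gf 0.0 F [-0.2  0.  -0.2]
 local [-102.5    0.2]
 -> tool cm [42.62  1.77  2.43]
```

All three samples lie flat, one per bay. Now to the lid.

>>> step_arm([
  [3, 0, 0, 0, 0, 0],
  [5, 0.2, 0, 0, 0, 0],
  [5, 0.2, 0, 0, 0, 0],
  [5, 0.2, 0, 0, 0, 0],
  [5, 0.2, 0, 0, 0, 0],
  [5, 0.2, 0, 0, 0, 0],
  [5, 0.2, 0, 0, 0, 0],
  [5, 0.3, 0, 0, 0, 0],
  [3, 0.3, 0, 0, 0, 0],
  [1.6, 0, 0, 0, 0, 0],
], jaw=5)

```text
t: 24.5
ee_pos: [0.5085, 0.2119, 0.1524]
eef_rot: [-2.427, -1.992, 0.005]
contact_force: [-0.0, -0.2, 0.2]
gripper_width: 0.05
gripper_force: 0.0
```

>>> step_arm([
  [0, 0, 0, 0, 0, 0.16],
  [0, 0, 0, 0, 0, 0.16],
  [0, 0, 0, 0, 0, 0.16],
  [0, 0, 0, 0, 0, 0.16],
  [0, 0, 0, 0, 0, 0.16],
  [0, 0, 0, 0, 0, 0.16],
  [0, 0, 0, 0, 0, 0.16],
  [0, 0, 0, 0, 0, 0.16],
  [0, 0, 0, 0, 0, 0.172],
  [0, 0, 0, 0, 0, 0],
])

```text
t: 25.75
ee_pos: [0.5089, 0.2094, 0.1533]
eef_rot: [3.137, -0.124, -0.002]
contact_force: [0.1, -0.9, -0.8]
gripper_width: 0.05
gripper_force: 0.0
```

```bash
python3 - <<'E'
from h import *
p,d=grab('wrist','w10'); e,M=st(); print(arm.get_state()['joint_positions'])
print('lid',rect('w10',.51,.21,.2,.018,.027,.09)); print('bar',rect('w10',.51,.21,.08,.046,.055,.04))
go(509.2,210.5,40)
E
```

```text
t 25.8 ee [509.  209.7 153.5] yaw_y -1.6473 tilt [-0.0013 -0.0013] w 49.9 gf 0.0 F [-0.1 -0.  -0.3]
 local [-83.9 425. ]
[-0.64642373  0.43106924  0.22300755  1.85645221 -0.12050847  0.86888954
 -2.01236513]
lid (array([507.6, 211. ]), array([310.9, 126.5]), -4.5, 37288, 21.3)
bar (array([507.7, 211.1]), array([109.3,  19.9]), -4.9, 2551, 49.2)
t 25.8 ee [509.  209.7 153.5] yaw_y -1.6473 tilt [-0.0013 -0.0013] w 49.9 gf 0.0 F [-0.1 -0.  -0.3]
 local [-83.9 425. ]
 -> tool cm [ 0.03 -0.1  11.35]
```

>>> step_arm([
  [-0.12, -0.13, 3, 0, 0, 0],
  [0, 0, 4, 0, 0, 0],
  [0, 0, 4, 0, 0, 0],
  [0, 0, 3, 0, 0, 0],
  [0, 0, 0.9, 0, 0, 0],
  [0, 0, 0, 0, 0, 0],
  [0, 0, 0, 0, 0, 0],
  [0, 0, 0, 0, 0, 0],
  [0, 0, 0, 0, 0, 0],
  [0, 0, 0, 0, 0, 0],
])

```text
t: 27.05
ee_pos: [0.5086, 0.2122, 0.0056]
eef_rot: [-3.139, 0.124, -0.001]
contact_force: [-0.7, -1.0, -0.1]
gripper_width: 0.0502
gripper_force: 0.0
```

>>> step_arm([
  [0, 0, 0, 0, 0, 0],
  [0, 0, 0, 0, 0, 0],
  [0, 0, 0, 0, 0, 0],
  [0, 0, 0, 0, 0, 0],
  [0, 0, 0, 0, 0, 0],
  [0, 0, 0, 0, 0, 0],
  [0, 0, 0, 0, 0, 0],
  [0, 0, 0, 0, 0, 0],
  [0, 0, 0, 0, 0, 0],
  [0, 0, 0, 0, 0, 0],
], jaw=1, grip_force=60)

```text
t: 28.3
ee_pos: [0.5085, 0.2119, 0.0055]
eef_rot: [3.139, -0.124, -0.0]
contact_force: [-1.0, -1.0, 5.4]
gripper_width: 0.0186
gripper_force: 60.1
```

>>> step_arm([
  [0, 0, -1, 0, 0, 0],
  [0, 0, -3, 0, 0, 0],
  [0, 0, -4, 0, 0, 0],
  [0, 0, -4, 0, 0, 0],
  [0.2, 2, 0, 0, 0, 0],
  [0.3, 4, 0, 0, 0, 0],
  [0.3, 4, 0, 0, 0, 0],
  [0.3, 4, 0, 0, 0, 0],
  [0.3, 4, 0, 0, 0, 0],
  [0.3, 4, 0, 0, 0, 0],
])

```text
t: 29.55
ee_pos: [0.506, -0.0111, 0.1238]
eef_rot: [3.138, -0.126, -0.005]
contact_force: [0.8, 0.1, -4.3]
gripper_width: 0.0186
gripper_force: 59.4
```

>>> step_arm([
  [0.3, 4, 0, 0, 0, 0],
  [0.3, 4, 0, 0, 0, 0],
  [0.3, 4, 0, 0, 0, 0],
  [0.3, 4, 0, 0, 0, 0],
  [0.3, 3, 0, 0, 0, 0],
  [0.2, 2, 0, 0, 0, 0],
  [0.2, 0.4, 0, 0, 0, 0.06],
  [0, 0, 0, 0, 0, 0.058],
  [0, 0, 0, 0, 0, 0],
  [0, 0, 0, 0, 0, 0],
])

```text
t: 30.8
ee_pos: [0.5096, -0.223, 0.1248]
eef_rot: [-3.126, 0.307, 0.002]
contact_force: [0.2, 0.5, -4.9]
gripper_width: 0.0185
gripper_force: 59.5
```

```bash
python3 - <<'E'
from h import *
grab('wrist','w11'); grab('scene','sc11'); grab('side','si11'); e,M=st(); print(arm.get_state()['joint_positions'])
zt=(e[2]-5.5+22)/1000
for f in('w11','sc11','si11'):
    print(f,'lid',rect(f,.508,-.223,.2,zt-.004,zt+.005,.14)); print(' bar',rect(f,.508,-.223,.08,zt+.024,zt+.032,.08)); print(boxfit([f]))
go(508.6,-223,60)
E
```

```text
t 30.95 ee [ 509.9 -223.2  125.2] yaw_y -1.7672 tilt [-0.0002  0.0001] w 18.3 gf 59.5 F [-1.   0.2 -4. ]
 local [1.3 0.5]
[ 0.08255597  0.48939112  0.32599766  1.86743538 -0.20787861  0.81797983
 -1.25142167]
w11 lid (array([ 523.5, -225.5]), array([209.8, 127. ]), -11.2, 67569, 140.5)
 bar (array([ 513.6, -224. ]), array([100.1,  44.3]), 2.7, 9211, 168.5)
(array([ 5.11e+02, -2.26e+02, -2.00e-01]), np.int64(0), np.float64(nan))
sc11 lid (array([ 509. , -223.4]), array([316.8, 125.9]), -11.2, 2019, 140.9)
 bar (array([ 510.3, -223.3]), array([112.4,  42.3]), -25.1, 157, 168.8)
(array([ 5.09054626e+02, -2.24186521e+02, -2.03029488e-01]), np.int64(270), np.float64(3.444314463131015))
si11 lid (array([ 511.5, -223.9]), array([312.2, 135.7]), -11.1, 2030, 142.5)
 bar (array([ 511.1, -218.6]), array([110.1,  38.8]), -3.3, 144, 170.2)
(array([ 5.09686050e+02, -2.23343879e+02, -1.97040736e-01]), np.int64(365), np.float64(3.9114691436486906))
t 30.95 ee [ 509.9 -223.2  125.2] yaw_y -1.7672 tilt [-0.0002  0.0001] w 18.3 gf 59.5 F [-1.   0.2 -4. ]
 local [1.3 0.5]
 -> tool cm [-0.13  0.    6.52]
  return _methods._mean(a, axis=axis, dtype=dtype,
  ret = ret.dtype.type(ret / rcount)
```

>>> step_arm([
  [-0.1, 0, 0, 0, 0, 0],
  [0, 0, 2.5, 0, 0, 0],
  [0, 0, 2, 0, 0, 0],
  [0, 0, 1, 0, 0, 0],
  [0, 0, 0.5, 0, 0, 0],
  [0, 0, 0.4, 0, 0, 0],
  [0, 0, 0.3, 0, 0, 0],
  [0, 0, 0.2, 0, 0, 0],
  [0, 0, 0.2, 0, 0, 0],
  [0, 0, 0, 0, 0, 0],
])

```text
t: 32.2
ee_pos: [0.509, -0.2232, 0.0542]
eef_rot: [-3.126, 0.309, 0.0]
contact_force: [-0.7, 0.0, -4.8]
gripper_width: 0.018
gripper_force: 59.4
```

Free so far, with 2.7 mm to go.

>>> step_arm([
  [0, 0, 0.1, 0, 0, 0],
  [0, 0, 0.1, 0, 0, 0],
  [0, 0, 0.08, 0, 0, 0],
  [0, 0, 0, 0, 0, 0],
  [0, 0, 0, 0, 0, 0],
  [0, 0, 0, 0, 0, 0],
  [0, 0, 0, 0, 0, 0],
  [0, 0, 0, 0, 0, 0],
  [0, 0, 0, 0, 0, 0],
  [0, 0, 0, 0, 0, 0],
])

```text
t: 33.45
ee_pos: [0.509, -0.2232, 0.0516]
eef_rot: [-3.126, 0.309, 0.0]
contact_force: [-1.0, 0.8, 0.3]
gripper_width: 0.0182
gripper_force: 59.9
```

The lid's weight has gone onto the rim. Releasing, lifting and checking.

>>> step_arm([
  [0, 0, 0, 0, 0, 0],
  [0, 0, 0, 0, 0, 0],
  [0, 0, 0, 0, 0, 0],
  [0, 0, 0, 0, 0, 0],
  [0, 0, -1, 0, 0, 0],
  [0, 0, -3, 0, 0, 0],
  [0, 0, -5, 0, 0, 0],
  [0, 0, -5, 0, 0, 0],
  [0, 0, 0, 0, 0, 0],
  [0, 0, 0, 0, 0, 0],
], jaw=4)

```text
t: 34.7
ee_pos: [0.5088, -0.223, 0.1915]
eef_rot: [-3.126, 0.309, 0.0]
contact_force: [-0.3, 1.3, -0.2]
gripper_width: 0.0399
gripper_force: 0.0
```

```bash
python3 - <<'E'
from h import *
grab('wrist','w12'); grab('scene','sc12'); grab('side','si12'); e,M=st()
for f in('w12','sc12','si12'):
    P=pts(f).reshape(-1,3)*1000; L=loc(P[:,:2],B)
    m=(abs(L[:,0])<150)&(abs(L[:,1])<58)&(P[:,2]>55)&(P[:,2]<80)&~((abs(L[:,0])<62)&(abs(L[:,1])<18))
    A=np.c_[L[m],np.ones(m.sum())]; k,*_=np.linalg.lstsq(A,P[m,2],rcond=None)
    print(f,'plane: slope mm over 300x,116y',(k[0]*300).round(2),(k[1]*116).round(2),'z',k[2].round(2),m.sum())
    print(' btn',rect(f,.546,-.145,.06,.081,.093,.04))
# linkage clearance, w2 (jaw 25): lowest finger z vs offset along closing axis
P=pts('w2').reshape(-1,3); P=P[(P[:,2]>.17)&(abs(P[:,1]+.0143)<.05)]; o=abs(P[:,0]-.5603)
for a in(.015,.025,.035,.045,.055,.065):
    q=P[(o>=a)&(o<a+.01)]; print(a,len(q),(np.percentile(q[:,2],.5)-.1427).round(3) if len(q) else None)
E
```

```text
t 34.85 ee [ 508.1 -222.8  190.3] yaw_y -1.7679 tilt [-0.0024  0.0007] w 40.1 gf 0.0 F [-0.2 -0.5  0.2]
 local [-0.5  0.6]
w12 plane: slope mm over 300x,116y -0.28 -0.03 z 67.35 31322
 btn (array([ 544.8, -144.8]), array([69.9, 20.3]), -5.0, 1707, 85.5)
sc12 plane: slope mm over 300x,116y -0.07 0.23 z 67.65 1982
 btn (array([ 548.2, -145.4]), array([66.3, 20.8]), -4.1, 95, 85.7)
si12 plane: slope mm over 300x,116y 0.06 -0.28 z 69.39 1556
 btn (array([ 546.2, -143.4]), array([70. , 25.1]), -0.6, 122, 86.5)
0.015 9171 0.038
0.025 4315 0.043
0.035 12697 0.077
0.045 9600 0.082
0.055 2605 0.1
0.065 0 None
```

The lid is level and fully down: its top is at 67.4 to 69.4 mm with slope under 0.3 mm. Now I'll shut the fingers and go beside the button, on its outer side.

>>> step_arm([
  [1, -3, 0, 0, 0, 0],
  [1, -4, 0, 0, 0, 0],
  [1, -4, 0, 0, 0, 0],
  [0.7, -1.5, 0, 0, 0, 0],
  [0, 0, 0, 0, 0, 0],
  [0, 0, 3, 0, 0, 0],
  [0, 0, 4, 0, 0, 0],
  [0, 0, 3, 0, 0, 0],
  [0, 0, 0, 0, 0, 0],
  [0, 0, 0, 0, 0, 0],
], jaw=0, grip_force=30)

```text
t: 36.1
ee_pos: [0.5702, -0.1095, 0.0926]
eef_rot: [3.125, -0.312, 0.002]
contact_force: [-0.6, 0.7, 0.4]
gripper_width: -0.0001
gripper_force: 0.0
```

```bash
sed -i 's/^B=.*/B=np.array([507.8,-223.2,-.197])/' h.py; python3 - <<'E'
from h import *
p,d=grab('wrist','w13'); e,M=st()
P=pts('w13'); T=np.stack([(P[...,:]*1000-e)@M[:,i] for i in range(3)],-1)
m=(abs(T[...,0])<30)&(abs(T[...,1])<40)&(T[...,2]<-15)&(T[...,2]>-60)
Q=T[m]; print(len(Q),'lowest',np.percentile(Q[:,2],[99.9,99,95])); q=Q[Q[:,2]>-48]; print('tip x',np.percentile(q[:,0],[1,99]),'y',np.percentile(q[:,1],[1,99]))
go(*bay(37.6,125.4),51)
cv2.imwrite('pics/v13.png',p)
E
```

```text
t 36.15 ee [ 570.6 -109.1   93. ] yaw_y -1.7692 tilt [ 0.0022 -0.0007] w 0.3 gf 0.0 F [-0.4  1.   0.8]
 local [ 39.3 124.2]
1572 lowest [-32.37097959 -33.17696365 -36.73862344]
tip x [ 4.89802476 10.00016672] y [-12.86887425  13.39149754]
t 36.15 ee [ 570.6 -109.1   93. ] yaw_y -1.7692 tilt [ 0.0022 -0.0007] w 0.3 gf 0.0 F [-0.4  1.   0.8]
 local [ 39.3 124.2]
 -> tool cm [-0.18 -0.12  4.2 ]
```

View pics/v13.png

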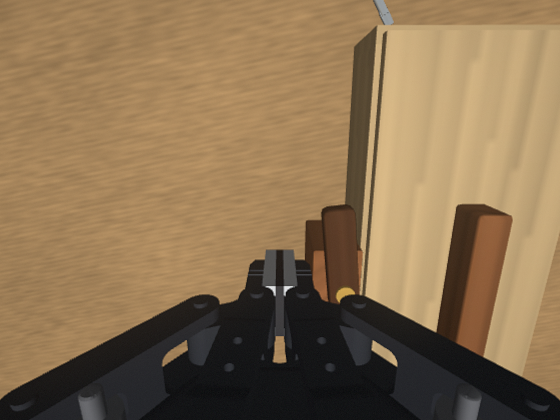

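The wrist view shows the shut fingers at (280,270) outside the button arm at (340,250). The lid is flush on the box, its bar at (475,280). Going down, then sweeping the arm round.

>>> step_arm([
  [0, 0, 2.5, 0, 0, 0],
  [0, 0, 2.1, 0, 0, 0],
  [0, 0, 0, 0, 0, 0],
  [0, 0.6, 0, 0, 0, 0],
  [0.2, 0.6, 0, 0, 0, 0],
  [0.3, 0.6, 0, 0, 0, 0],
  [0.3, 0.6, 0, 0, 0, 0],
  [0.3, 0.7, 0, 0, 0, 0],
  [0, 0, 0, 0, 0, 0],
  [0, 0, 0, 0, 0, 0],
])

```text
t: 37.4
ee_pos: [0.5746, -0.1408, 0.0454]
eef_rot: [3.126, -0.309, 0.0]
contact_force: [0.9, -0.3, 0.3]
gripper_width: 0.0001
gripper_force: 0.0
```

```bash
python3 - <<'E'
from h import *
grab('scene','sc14'); st()
P=pts('sc14').reshape(-1,3)*1000; C=np.load('pics/sc14.npz')['p'][...,:3].reshape(-1,3).astype(int); L=loc(P[:,:2],B)
m=(P[:,2]>82)&(P[:,2]<92)&(abs(L[:,0])<65)&(L[:,1]>22)&(L[:,1]<150)&(C[:,2]>C[:,0]+12)
print(m.sum(),cv2.minAreaRect(L[m].astype(np.float32)))
E
```

```text
t 37.45 ee [ 574.5 -140.6   45.4] yaw_y -1.7679 tilt [ 0.0001 -0.0004] w -0.3 gf 0.0 F [ 0.4 -0.   0.6]
 local [49.3 94. ]
62 ((43.19782638549805, 77.58851623535156), (54.84825134277344, 38.4234733581543), 38.40095520019531)
```

>>> step_arm([
  [0, 0.7, 0, 0, 0, 0],
  [0, 0.7, 0, 0, 0, 0],
  [0, 0.6, 0, 0, 0, 0],
  [-0.3, 0.7, 0, 0, 0, 0],
  [-0.3, 0.7, 0, 0, 0, 0],
  [-0.4, 0.6, 0, 0, 0, 0],
  [-0.5, 0.5, 0, 0, 0, 0],
  [-0.6, 0.4, 0, 0, 0, 0],
  [0, 0, 0, 0, 0, 0],
  [0, 0, 0, 0, 0, 0],
])

```text
t: 38.7
ee_pos: [0.544, -0.1845, 0.0455]
eef_rot: [3.126, -0.309, -0.001]
contact_force: [0.1, -0.7, 1.0]
gripper_width: -0.0002
gripper_force: 0.0
```

```bash
python3 - <<'E'
from h import *
p,_=grab('wrist','w15'); q,_=grab('scene','sc15'); st()
cv2.imwrite('pics/v15.png',np.hstack([cv2.resize(p[150:400,200:500],(420,350)),cv2.resize(q[195:285,175:265],(350,350),interpolation=cv2.INTER_CUBIC)]))
for f in('w15','sc15'):
    P=pts(f).reshape(-1,3)*1000; C=np.load(f'pics/{f}.npz')['p'][...,:3].reshape(-1,3).astype(int); L=loc(P[:,:2],B)
    m=(P[:,2]>82)&(P[:,2]<90)&(abs(L[:,0])<65)&(L[:,1]>22)&(L[:,1]<115)&(C[:,2]>C[:,0]+20)
    print(m.sum(),cv2.minAreaRect(L[m].astype(np.float32)) if m.sum()>5 else 0)
E
```

```text
t 38.8 ee [ 544.3 -184.4   45.4] yaw_y -1.7678 tilt [-0.0003 -0.0001] w -0.4 gf 0.0 F [ 0.4  0.1 -0.1]
 local [28.2 45.2]
50 ((18.573131561279297, 66.51333618164062), (15.525311470031738, 74.03567504882812), 35.59798812866211)
56 ((9.86758041381836, 61.24459457397461), (35.66132736206055, 68.73048400878906), 13.91240119934082)
```

View pics/v15.png

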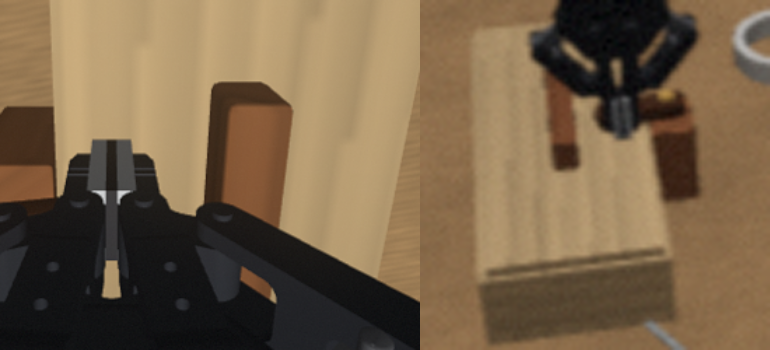

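That was the last view. It shows the arm swung over the lid, tip at about (605,118), with the fingers at (622,115) behind it and the arm a little short of square. I'll push gently to the stop, watching the force.

>>> step_arm([
  [-0.15, 0.05, 0, 0, 0, 0],
  [-0.15, 0.05, 0, 0, 0, 0],
  [-0.15, 0.05, 0, 0, 0, 0],
  [-0.1, 0.05, 0, 0, 0, 0],
  [-0.1, 0, 0, 0, 0, 0],
  [0, 0, 0, 0, 0, 0],
  [0, 0, 0, 0, 0, 0],
  [0, 0, 0, 0, 0, 0],
  [0, 0, 0, 0, 0, 0],
  [0, 0, 0, 0, 0, 0],
])

```text
t: 40.05
ee_pos: [0.5379, -0.1852, 0.0456]
eef_rot: [3.126, -0.309, 0.001]
contact_force: [3.1, -0.4, -1.3]
gripper_width: -0.0002
gripper_force: 1.8
```

>>> step_arm([
  [-0.05, 0, 0, 0, 0, 0],
  [-0.05, 0, 0, 0, 0, 0],
  [0, 0, 0, 0, 0, 0],
  [0, 0, 0, 0, 0, 0],
  [0, 0, 0, 0, 0, 0],
  [0, 0, 0, 0, 0, 0],
  [0, 0, 0, 0, 0, 0],
  [0, 0, 0, 0, 0, 0],
  [0, 0, 0, 0, 0, 0],
  [0, 0, 0, 0, 0, 0],
])

```text
t: 41.3
ee_pos: [0.5379, -0.1852, 0.0457]
eef_rot: [3.126, -0.309, 0.004]
contact_force: [6.5, -1.4, -3.4]
gripper_width: -0.0002
gripper_force: 3.1
```

The force rises with no motion, so the arm is at its stop. Backing off, lifting and verifying.

>>> step_arm([
  [0.5, 0, 0, 0, 0, 0],
  [1, 0, 0, 0, 0, 0],
  [1.5, 0, 0, 0, 0, 0],
  [0, 0, -3, 0, 0, 0],
  [0, 0, -5, 0, 0, 0],
  [0, 0, -5, 0, 0, 0],
  [0, 4, -2, 0, 0, 0],
  [0, 4, 0, 0, 0, 0],
  [0, 0, 0, 0, 0, 0],
  [0, 0, 0, 0, 0, 0],
])

```text
t: 42.55
ee_pos: [0.5502, -0.2684, 0.195]
eef_rot: [-3.125, 0.309, 0.002]
contact_force: [0.3, 0.2, -0.5]
gripper_width: 0.0001
gripper_force: 0.0
```

```bash
python3 - <<'E'
from h import *
for n,f in(('wrist','w16'),('scene','sc16'),('side','si16')):
    grab(n,f); P=pts(f).reshape(-1,3)*1000; L=loc(P[:,:2],B)
    m=(P[:,2]>80)&(P[:,2]<92)&(abs(L[:,0])<40)&(L[:,1]>20)&(L[:,1]<115)
    print(f,m.sum(),cv2.minAreaRect(L[m].astype(np.float32)) if m.sum()>5 else 0)
    m=(abs(L[:,0])<150)&(abs(L[:,1])<58)&(P[:,2]>55)&(P[:,2]<78)&~((abs(L[:,0])<62)&(abs(L[:,1])<18))&~((abs(L[:,0])<30)&(L[:,1]>15))
    k,*_=np.linalg.lstsq(np.c_[L[m],np.ones(m.sum())],P[m,2],rcond=None); print('  lid z',k[2].round(1),(k[:2]*[300,116]).round(2),m.sum())
st()
for f0,f1 in(('scene0','sc16'),('side0','si16')):
    a=np.load(f'pics/{f0}.npz')['p'].astype(int);b=np.load(f'pics/{f1}.npz')['p'].astype(int); D=(abs(a-b).sum(-1)>90).astype(np.uint8)
    n,_,s,_=cv2.connectedComponentsWithStats(cv2.morphologyEx(D,cv2.MORPH_OPEN,np.ones((3,3)))); print(f1,[r[:4].tolist() for r in s[1:] if r[4]>25])
E
```

```text
w16 1419 ((0.7092151641845703, 60.35576629638672), (68.9981918334961, 19.872365951538086), 89.84393310546875)
  lid z 67.4 [-0.28 -0.03] 18003
sc16 117 ((2.483335494995117, 60.05342102050781), (22.35634994506836, 68.57511138916016), 1.9319509267807007)
  lid z 67.7 [-0.26  0.13] 1825
si16 113 ((2.121476173400879, 63.661712646484375), (20.90503692626953, 73.28013610839844), 0.3332176208496094)
  lid z 69.3 [ 0.18 -0.19] 1430
t 42.7 ee [ 550.7 -267.6  195.1] yaw_y -1.7659 tilt [-0.0007  0.001 ] w 0.0 gf 0.0 F [-0.8 -0.1 -0.5]
 local [ 50.8 -35.2]
sc16 [[166, 0, 31, 45], [263, 0, 42, 41], [237, 3, 6, 21], [155, 41, 8, 18], [292, 45, 25, 13], [161, 50, 25, 12], [278, 50, 50, 52], [192, 56, 10, 29], [239, 57, 6, 16], [210, 61, 9, 11], [152, 70, 22, 12], [248, 79, 3, 26], [208, 85, 4, 14], [163, 86, 36, 34], [284, 107, 33, 87], [166, 126, 48, 69], [326, 186, 49, 50], [320, 195, 28, 44], [191, 202, 38, 17], [208, 217, 5, 10], [192, 219, 43, 40], [266, 227, 33, 20]]
si16 [[207, 0, 91, 154], [299, 0, 54, 119], [448, 0, 26, 38], [517, 0, 43, 105], [468, 45, 12, 18], [502, 48, 12, 6], [475, 70, 6, 10], [479, 99, 20, 72], [517, 145, 13, 6], [517, 151, 24, 7], [272, 157, 37, 30], [306, 168, 13, 8], [312, 174, 60, 21], [493, 177, 5, 11], [344, 191, 6, 7], [353, 195, 6, 6], [265, 211, 24, 30], [552, 213, 8, 15], [195, 248, 133, 75], [239, 269, 43, 22]]
```

The button is square (89.8° to the box's side), the lid is flat and fully down, and only the robot and the task objects changed in the pictures.

```bash
python3 -c "
from station import arm; print(arm.finish_job())"
```

```text
the job is handed in; nothing more can be done
None
```

The job is handed in at about 43 s: the three dark samples lie flat, one per compartment, the lid is fully down on the rim, the button is turned to its stop square across it, and the camera pictures show no other bench item moved.

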